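# Ring the smallest counter bell for the baker

### The arm

A 7-joint arm with a two-finger parallel gripper is mounted at the origin on a cart in front of the work surface, level with it; the furniture and walls round the work are solid. World frame = base frame: x ahead of the robot, y to its left, z up, the work surface at z = 0. Lengths are in m, angles in rad, forces in N, time in s.
With the tool pointing down it reaches from about 0.4 to 0.85 m from the base axis. Payload 6.9 kg.
Tool frame: the origin (TCP) lies between the finger pads, 19 mm behind the fingertips; this is the grasp point; z points along the fingers, y is the line along which they close (so a half turn about z gives the same grasp; the last joint's range is limited). The gripper opens to 85 mm and grips with 20 to 120 N. Pads are 22 mm wide; open, the fingers measure 114 mm over their backs; the gripper's body (76 mm by 85 mm) begins 54 mm behind the grasp point. The pads swing forward as they close: fully open they stand 13 mm farther back than shut.
Start: joints at [1.421, 0.507, -0.238, 1.5, 0.126, 1.149, -0.155], TCP at [0.158, -0.605, 0.25] pointing down, gripper open.
Joint ranges: [-3.08, 3.08], [-0.24, 2.05], [-1.43, 1.35], [0, 2.5], [-1.52, 4.66], [0.17, 1.96], [-2.89, 2.89]. Speed limits (rad/s): [2.39, 2.39, 3.14, 3.14, 3.14, 3.14, 3.14].

### API

Orientations are given as a rotation vector (axis times angle).
In Python, from rig import bot gives the robot as it stands.
- The arm moves only by the tool move_arm, never from a script. Its argument "deltas" is a list of rows, each a list of 3 entries, a list of its own where there are three numbers: the shift along the world's x, y, z in mm, then the turn, a rotation vector about the world's x, y, z in rad, then the finger opening in mm, from 0 to 85.4. In form: [[[x, y, z], [rx, ry, rz], jaw], ...]. A call has exactly 8 rows; each row shifts and turns the commanded pose from where the row before left it; what a row does not reach is not made up. A row lasts 1/8 s, in which the tool goes at most 62.5 mm and 10.7 degrees, less where a joint would pass 70% of its speed; a pose out of reach is approached as far as the arm can. A call with a gripper value outside its range is refused whole. The fingers move at their own pace and stop on an object; "grip_force" is the grip in N (left out, the last holds). Time passes only in rows, so rows that do not move let the fingers close, or fill a call up. It gives the time, the measured TCP pose, the force, the opening and the grip force at its end, in the units of the state.
- bot.get_state(): the state, without advancing time (a new reading comes with each control period).
- bot.read_camera(name): name is "scene" or "top" or "wrist"; returns a dict with "img" (420x560x3 uint8, red, green, blue), "range_z" (420x560 float32, m along the optical axis (not along the pixel's ray), 0 where there is no reading), "fx", "fy", "cx", "cy" (pixels), "origin" and "rotation" of the camera in the world. Camera axes: x right, y down, z forward; pixel columns grow to the right and rows downward; lengths in m; the calibration is good to about 2 mm. A picture is of the moment at which its call begins.
- bot.job_done(): hands the job in; it is judged then, once.
The state is a dict: "clock": time; "joints": joint angles; "qvel": joint speeds; "tau": joint torques, N m; "position": TCP position; "tool_rot": TCP orientation; "contact_force": force on the tool from outside, world axes, zero at the start; "torque": the same for the moment, N m; "opening": finger opening in m; "finger_force": force on a finger pad.
Only numpy, scipy, OpenCV 4.12 (cv2) and the standard library are available. Lean on these libraries where they do the work, as an engineer would, in place of code of your own. Each camera call takes 0.05 s, during which the arm holds its last target. There are 200 camera calls.

### The job

The tray is selling out: call the baker by ringing the smallest of the three desk bells on the counter. With your fingertips press its plunger gently down until it rings, let it spring back up, and draw your hand away to well over 10 cm above the bell. Only press it, without gripping, lifting or shoving the bell, and touch neither the other two bells nor the pastries, the cup or the price card.

Things in the scene. Friction and masses are not known exactly. Their poses are not given: they have to be found in the camera images.
- bell_small: the smallest of three desk bells, all alike in bright steel but for their size: a dome on a dark round base with rubber feet, 54 mm across, 54 mm high to the top of its plunger, loose on the counter. Origin at the centre of its underside, z up along the plunger's axis; the dome's crown is 38 mm above the origin
- small_top (a point): centre of the top of the smallest bell's plunger, which ends in a button 18 mm across with sloping shoulders and a flat middle 10 mm across; the top stands 16 mm above the crown of the dome when up; this point moves down with the plunger
- small_plunger (a joint): travel of the smallest bell's plunger in m: 0 up, grows as it is pressed straight down, 0.007 at its stop; the bell rings at 0.0045; a spring pushes back, 1 N at the start and 4.5 N at the stop, and lifts it again
- bell_middle: the middle-sized of three desk bells, all alike in bright steel but for their size: a dome on a dark round base with rubber feet, 70 mm across, 60 mm high to the top of its plunger, loose on the counter. Origin at the centre of its underside, z up along the plunger's axis; the dome's crown is 44 mm above the origin
- middle_top (a point): centre of the top of the middle-sized bell's plunger, which ends in a button 18 mm across with sloping shoulders and a flat middle 10 mm across; the top stands 16 mm above the crown of the dome when up; this point moves down with the plunger
- middle_plunger (a joint): travel of the middle-sized bell's plunger in m: 0 up, grows as it is pressed straight down, 0.007 at its stop; the bell rings at 0.0045; a spring pushes back, 1 N at the start and 4.5 N at the stop, and lifts it again
- bell_large: the largest of three desk bells, all alike in bright steel but for their size: a dome on a dark round base with rubber feet, 86 mm across, 66 mm high to the top of its plunger, loose on the counter. Origin at the centre of its underside, z up along the plunger's axis; the dome's crown is 50 mm above the origin
- large_top (a point): centre of the top of the largest bell's plunger, which ends in a button 18 mm across with sloping shoulders and a flat middle 10 mm across; the top stands 16 mm above the crown of the dome when up; this point moves down with the plunger
- large_plunger (a joint): travel of the largest bell's plunger in m: 0 up, grows as it is pressed straight down, 0.007 at its stop; the bell rings at 0.0045; a spring pushes back, 1 N at the start and 4.5 N at the stop, and lifts it again
- croissant_tray: steel baking tray, 204 by 300 by 26 mm, its long side along its y; fixed; origin at the centre of its underside
- croissant_0: croissant, 83 to 86 by 49 to 55 by 38 to 41 mm, long along its y, lying loose in the tray; origin at the centre of its underside
- croissant_1: croissant, 83 to 86 by 49 to 55 by 38 to 41 mm, long along its y, lying loose in the tray; origin at the centre of its underside
- croissant_2: croissant, 83 to 86 by 49 to 55 by 38 to 41 mm, long along its y, lying loose in the tray; origin at the centre of its underside
- croissant_3: croissant, 83 to 86 by 49 to 55 by 38 to 41 mm, long along its y, lying loose in the tray; origin at the centre of its underside
- croissant_4: croissant, 83 to 86 by 49 to 55 by 38 to 41 mm, long along its y, lying loose in the tray; origin at the centre of its underside
- cup: white porcelain cup of coffee, 73 mm across, 61 mm high; origin at the centre of its underside
- card: price card in a beech foot, 22 by 70 by 58 mm, wide along its y; origin at the centre of its underside
- biscuit: butter biscuit 32 by 48 by 14 mm; origin at the centre of its underside

How it is judged:
On the way, in this order (a step that is already met when the one before it is completed fails the run):
1. the smallest bell's plunger is pressed down at least 4.5 mm by the fingers, so that it rings (value of joint small_plunger above 0.0045 m and contact force between the fingers and bell_small above 0.5 N), for 0.03 s.
2. its plunger is let up again and the hand is withdrawn, the tool point over 10 cm from the plunger's top (value of joint small_plunger below 0.0015 m and distance between the grasp point and small_top above 0.1 m), for 0.1 s.
At the end, for the whole second after the job is handed in: The smallest bell has rung and stands upright (within 0.1 rad) and at rest within 12 mm of its place, all three plungers are up (within 1.5 mm), the other bells, croissants, cup, card and biscuit are within 10 mm of where they stood, and the tool point is over 10 cm from the smallest bell's plunger (all of step 2 and distance of bell_small from where it was at the start of the episode below 0.012 m and angle between bell_small's own z axis and vertical below 0.1 rad and linear speed of bell_small below 0.02 m/s and value of joint each of middle_plunger, large_plunger below 0.0015 m and distance of each of bell_middle, bell_large, croissant_0, croissant_1, croissant_2, croissant_3, croissant_4, cup, card, biscuit from where it was at the start of the episode below 0.01 m); the robot touches nothing.
It fails at once if the smallest bell is lifted or tipped up (height (world z) of bell_small above 0.006 m or angle between bell_small's own z axis and vertical above 0.2 rad).
It fails at once if the smallest bell is shoved more than 12 mm along the counter (distance of bell_small from where it was at the start of the episode above 0.012 m).
It fails at once if the robot presses on the smallest bell with more than 25 N (contact force between any of the fingers, the arm and bell_small above 25 N).
It fails at once if another bell is touched, rung or moved (value of joint any of middle_plunger, large_plunger above 0.0025 m or distance of any of bell_middle, bell_large from where it was at the start of the episode above 0.01 m or contact force between any of the fingers, the arm and bell_middle above 0.5 N or contact force between any of the fingers, the arm and bell_large above 0.5 N).
It fails at once if a croissant, the cup, the price card or the biscuit is touched or moved more than 10 mm (distance of any of croissant_0, croissant_1, croissant_2, croissant_3, croissant_4, cup, card, biscuit from where it was at the start of the episode above 0.01 m or contact force between any of the fingers, the arm and croissant_0 above 0.5 N or contact force between any of the fingers, the arm and croissant_1 above 0.5 N or contact force between any of the fingers, the arm and croissant_2 above 0.5 N or contact force between any of the fingers, the arm and croissant_3 above 0.5 N or contact force between any of the fingers, the arm and croissant_4 above 0.5 N or contact force between any of the fingers, the arm and cup above 0.5 N or contact force between any of the fingers, the arm and card above 0.5 N or contact force between any of the fingers, the arm and biscuit above 0.5 N).
It also fails if it takes over 29 s, if anything falls off the work surface, if the arm or the gripper's body presses on something with over 40 N, if the wrist force passes 120 N, or if a joint passes its speed limit or range.

## Working session

There is one attempt and no reset: what is moved stays moved. The work goes in short steps, Python scripts to look and compute and a tool call to move; the robot and the scene stay as the last step left them, time stands still between calls to the robot, and variables do not carry over. Pictures are saved under pics/ and viewed, at most 10 in all, crops included, and the job is handed in when it is done.

Besides the shell and the picture viewer there is one more tool, called by a JSON object that holds its "name" and its "arguments", one argument or row to a line. move_arm: Moves the arm, as the interface text tells. Its arguments: {"type":"object","properties":{"deltas":{"type":"array"},"grip_force":{"type":"number"}},"required":["deltas"]}

```bash
mkdir -p pics
cat > h.py <<'E'
import numpy as np, cv2
from rig import bot
def shot(n,f):
    c=bot.read_camera(n); cv2.imwrite(f'pics/{f}.png',cv2.cvtColor(c['img'],cv2.COLOR_RGB2BGR)); np.savez(f'pics/{f}.npz',**c); return c
def pts(c):
    v,u=np.mgrid[:420,:560]; z=c['range_z']
    p=np.stack([(u-c['cx'])/c['fx']*z,(v-c['cy'])/c['fy']*z,z],-1)
    return p@np.asarray(c['rotation']).T+np.asarray(c['origin'])
E
python3 - <<'E'
from h import *
a=shot('top','top0');b=shot('scene','scene0')
print(a['origin'],b['origin']);s=bot.get_state();print(s['position'],s['tool_rot'],s['clock'])
cv2.imwrite('pics/both.png',cv2.resize(np.vstack([cv2.imread('pics/top0.png'),cv2.imread('pics/scene0.png')]),(400,600)))
E
```

```text
[0.47986635 0.04328448 1.16439977] [0.03700939 0.56373067 0.67198131]
[ 0.15735297 -0.60442786  0.24922803] [-3.11454304e+00 -3.98967469e-01  3.52631279e-04] 0.1
```

View pics/top0.png

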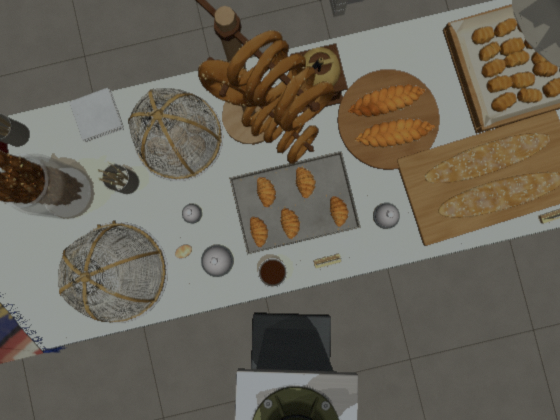

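View pics/scene0.png

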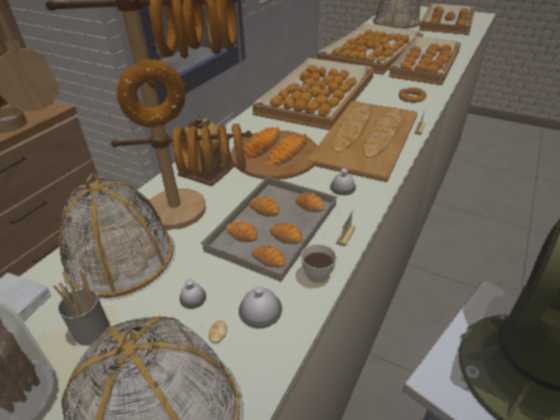

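The top view shows bells at pixels (191,213), (217,261) and (386,215). The one at (191,213) looks smallest, with a biscuit at (183,251) and a wicker dome at (175,135) near it. Next I'll measure them.

Run:
```python
from h import *
for f,L in(('top0',[(191,213),(217,261),(386,215)]),('scene0',[(192,292),(259,305),(343,181)])):
    c=np.load(f'pics/{f}.npz');P=pts(c)
    for u,v in L:
        w=P[v-25:v+26,u-25:u+26].reshape(-1,3)
        m=(w[:,2]>.012)&(w[:,2]<.08);q=w[m]
        k=q[q[:,2]>q[:,2].max()-.006]
        print(f,u,v,P[v,u].round(3),'lo',q.min(0).round(3),'hi',q.max(0).round(3),'top',k.mean(0).round(4),len(k))
c=np.load('pics/top0.npz');P=pts(c)
print('heights');
for u,v in((175,125),(110,265),(120,178),(183,251),(240,90),(280,80),(265,60)):print(u,v,P[v-8:v+9,u-8:u+9].reshape(-1,3).max(0).round(3),P[v,u].round(3))
im=[cv2.resize(cv2.imread('pics/top0.png')[a-30:a+30,b-40:b+40],(400,300),interpolation=2) for b,a in((191,213),(217,261),(386,215))]
im.append(cv2.resize(cv2.imread('pics/scene0.png')[255:345,150:270],(400,300),interpolation=2))
cv2.imwrite('pics/crop.png',np.vstack([np.hstack(im[:2]),np.hstack(im[2:])]))
```

```text
Traceback (most recent call last):
  File "h.py", line 8, in pts
    return p@np.asarray(c['rotation']).T+np.asarray(c['origin'])
           ~~~~~~~~~~~~~~~~~~~~~~~~~~~~~^~~~~~~~~~~~~~~~~~~~~~~~
ValueError: operands could not be broadcast together with shapes (420,560) (3,)
```

```bash
sed -i "s/p@np.asarray(c\['rotation'\]).T/p@cv2.Rodrigues(np.asarray(c['rotation'],float))[0].T/" h.py
python3 - <<'E'
from h import *
print(np.load('pics/top0.npz')['rotation'])
for f,L in(('top0',[(191,213),(217,261),(386,215)]),('scene0',[(192,292),(259,305),(343,181)])):
    c=np.load(f'pics/{f}.npz');P=pts(c)
    for u,v in L:
        w=P[v-22:v+23,u-22:u+23].reshape(-1,3)
        m=(w[:,2]>.012)&(w[:,2]<.08);q=w[m]
        k=q[q[:,2]>q[:,2].max()-.006]
        print(f,u,v,P[v,u].round(3),'lo',q.min(0).round(3),'hi',q.max(0).round(3),'top',k.mean(0).round(4),len(k))
c=np.load('pics/top0.npz');P=pts(c)
print('heights');
for u,v in((175,125),(110,265),(120,178),(183,251),(240,90),(280,80),(265,60)):print(u,v,P[v-8:v+9,u-8:u+9].reshape(-1,3).max(0).round(3),P[v,u].round(3))
im=[cv2.resize(cv2.imread('pics/top0.png')[a-30:a+30,b-40:b+40],(400,300),interpolation=2) for b,a in((191,213),(217,261),(386,215))]
im.append(cv2.resize(cv2.imread('pics/scene0.png')[255:345,150:270],(400,300),interpolation=2))
cv2.imwrite('pics/crop.png',np.vstack([np.hstack(im[:2]),np.hstack(im[2:])]))
E
```

```text
[-2.21916037  2.15864307 -0.04233258]
top0 191 213 [0.558 0.282 0.052] lo [0.539 0.264 0.012] hi [0.584 0.315 0.058] top [0.5614 0.2894 0.0542] 33
top0 217 261 [0.438 0.211 0.054] lo [0.397 0.178 0.012] hi [0.478 0.257 0.073] top [0.4394 0.2176 0.0683] 15
top0 386 215 [ 0.567 -0.216  0.044] lo [ 0.536 -0.28   0.012] hi [ 0.629 -0.191  0.065] top [ 0.5702 -0.2234  0.0615] 22
scene0 192 292 [0.549 0.295 0.035] lo [0.535 0.269 0.012] hi [0.579 0.316 0.057] top [0.5602 0.2905 0.0543] 47
scene0 259 305 [0.423 0.232 0.043] lo [0.397 0.177 0.012] hi [0.47  0.262 0.068] top [0.437  0.2195 0.0663] 54
scene0 343 181 [ 0.558 -0.209  0.038] lo [ 0.527 -0.355  0.012] hi [ 0.68  -0.104  0.063] top [ 0.5686 -0.2227  0.0605] 24
heights
175 125 [0.766 0.313 1.164] [0.745 0.295 0.198]
110 265 [0.445 0.449 0.198] [0.427 0.43  0.187]
120 178 [0.673 0.502 1.164] [0.646 0.475 0.035]
183 251 [0.482 0.333 1.164] [0.46  0.307 0.016]
240 90 [0.796 0.156 1.164] [0.767 0.132 0.368]
280 80 [0.952 0.087 1.164] [0.93  0.066 0.   ]
265 60 [1.435 0.176 1.164] [0.761 0.079 0.514]
```

View pics/crop.png

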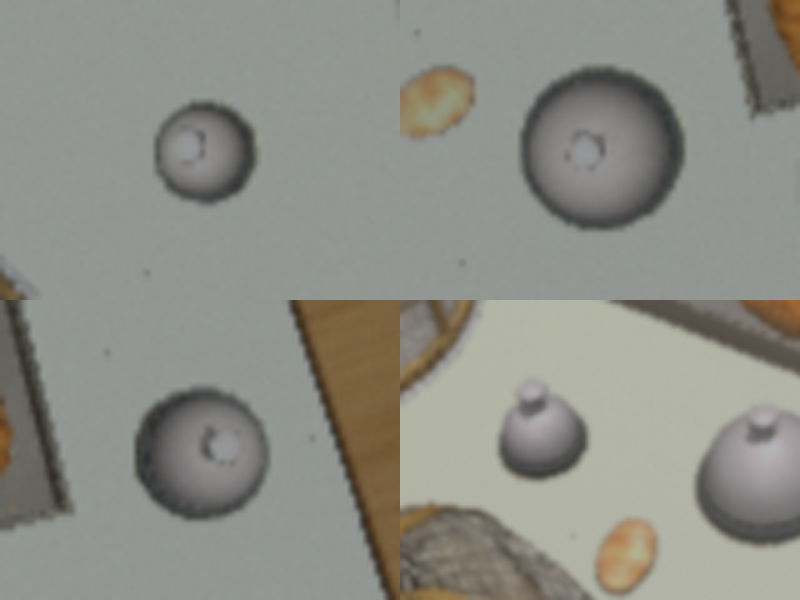

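The smallest bell's top is at about (0.561, 0.290, 0.054), and both cameras agree. Before moving, I'll check the tall obstacles along the arc.

Run:
```python
from h import *
Q=np.vstack([pts(c)[c['range_z']>0] for c in(np.load('pics/top0.npz'),np.load('pics/scene0.npz'))])
for zz in(.1,.2,.3):
    q=Q[(Q[:,2]>zz)&(Q[:,2]<.75)&(Q[:,0]>.3)&(Q[:,0]<1)]
    print(zz)
    for y in np.arange(-.8,.6,.1):
        s=q[(q[:,1]>y)&(q[:,1]<y+.1)]
        print(round(y,1),len(s),s.min(0).round(2) if len(s)>5 else '',end=' | ')
q=Q[(Q[:,2]>.1)&(Q[:,2]<.6)];d=np.hypot(q[:,0]-.561,q[:,1]-.29)
print('\n',[ (q[i].round(3),d[i].round(3)) for i in np.argsort(d)[:60:10]])
s=bot.get_state();print(cv2.Rodrigues(s['tool_rot'])[0].round(2))
w=bot.read_camera('wrist');print(w['origin'],w['rotation'])
```

```text
0.1
-0.8 0  | -0.7 0  | -0.6 0  | -0.5 0  | -0.4 0  | -0.3 2242 [ 0.7  -0.28  0.65] | -0.2 4  | -0.1 2614 [ 0.69 -0.1   0.1 ] | -0.0 9979 [0.67 0.   0.1 ] | 0.1 10961 [0.71 0.1  0.1 ] | 0.2 4223 [0.67 0.2  0.1 ] | 0.3 8824 [0.33 0.3  0.1 ] | 0.4 14262 [0.3 0.4 0.1] | 0.5 10745 [0.3 0.5 0.1] | 0.2
-0.8 0  | -0.7 0  | -0.6 0  | -0.5 0  | -0.4 0  | -0.3 2242 [ 0.7  -0.28  0.65] | -0.2 0  | -0.1 954 [ 0.69 -0.03  0.2 ] | -0.0 8456 [0.67 0.   0.2 ] | 0.1 9758 [0.71 0.1  0.2 ] | 0.2 1187 [0.75 0.2  0.2 ] | 0.3 1344 [0.73 0.3  0.2 ] | 0.4 1234 [0.37 0.45 0.2 ] | 0.5 1498 [0.38 0.5  0.2 ] | 0.3
-0.8 0  | -0.7 0  | -0.6 0  | -0.5 0  | -0.4 0  | -0.3 2242 [ 0.7  -0.28  0.65] | -0.2 0  | -0.1 732 [ 0.69 -0.03  0.41] | -0.0 6868 [0.67 0.   0.31] | 0.1 7850 [0.71 0.1  0.3 ] | 0.2 989 [0.78 0.2  0.3 ] | 0.3 0  | 0.4 0  | 0.5 217 [0.56 0.57 0.3 ] | 
 [(array([0.668, 0.295, 0.1  ]), np.float64(0.107)), (array([0.667, 0.324, 0.104]), np.float64(0.111)), (array([0.671, 0.312, 0.107]), np.float64(0.112)), (array([0.673, 0.293, 0.103]), np.float64(0.112)), (array([0.673, 0.301, 0.107]), np.float64(0.113)), (array([0.674, 0.298, 0.109]), np.float64(0.113))]
[[ 0.97  0.25 -0.  ]
 [ 0.25 -0.97  0.  ]
 [-0.   -0.   -1.  ]]
[ 0.22183389 -0.58818152  0.37460856] [ 2.3126763  -1.78772296 -0.24070022]
```

{"name": "move_arm", "arguments": {
  "deltas": [
    [[45,25,5],[0,0,0.05],0],
    [[45,25,5],[0,0,0.05],0],
    [[45,25,5],[0,0,0.05],0],
    [[45,25,5],[0,0,0.05],0],
    [[27,45,0],[0,0,0.05],0],
    [[27,45,0],[0,0,0.05],0],
    [[27,45,0],[0,0,0.05],0],
    [[27,45,0],[0,0,0.05],0]
  ],
  "grip_force": 20
}}

```text
clock: 1.15
position: [0.4461, -0.3233, 0.2699]
tool_rot: [-2.974, -1.013, 0.0]
contact_force: [0.9, -0.8, 0.6]
opening: -0.0002
finger_force: 0.0
```

{"name": "move_arm", "arguments": {
  "deltas": [
    [[10,50,0],[0,0,0.05],0],
    [[10,50,0],[0,0,0.05],0],
    [[10,50,0],[0,0,0.05],0],
    [[10,50,0],[0,0,0.05],0],
    [[10,50,0],[0,0,0.05],0],
    [[10,50,0],[0,0,0.05],0],
    [[0,50,0],[0,0,0.05],0],
    [[0,50,0],[0,0,0.05],0]
  ]
}}

```text
clock: 2.15
position: [0.5053, 0.0767, 0.2698]
tool_rot: [-2.714, -1.583, 0.0]
contact_force: [0.5, 0.5, 0.6]
opening: -0.0004
finger_force: 0.0
```

{"name": "move_arm", "arguments": {
  "deltas": [
    [[0,40,0],[0,0,0],0],
    [[0,40,0],[0,0,0],0],
    [[0,40,0],[0,0,0],0],
    [[0,40,0],[0,0,0],0],
    [[14,13,-18],[0,0,0],0],
    [[14,13,-18],[0,0,0],0],
    [[14,14,-18],[0,0,0],0],
    [[14,13,-18],[0,0,0],0]
  ]
}}

```text
clock: 3.15
position: [0.5618, 0.2885, 0.197]
tool_rot: [2.715, 1.581, -0.001]
contact_force: [0.2, -0.6, -0.2]
opening: -0.0
finger_force: 0.0
```

Run:
```python
from h import *
c=shot('wrist','w1');P=pts(c);s=bot.get_state();print(s['position'],s['joints'].round(2) if hasattr(s['joints'],'round') else s['joints'])
v,u=np.mgrid[:420,:560]
m=(c['range_z']>0)&(np.hypot(P[...,0]-.561,P[...,1]-.29)<.035)&(P[...,2]>.046)&(P[...,2]<.07)
q=P[m];print(len(q),u[m].min(),u[m].max(),v[m].min(),v[m].max(),q.mean(0),q.max(0),(q.min(0)+q.max(0))/2)
```

```text
[0.56230252 0.289517   0.19434246] [-0.17  0.61 -0.59  1.55  0.37  1.09 -1.36]
321 269 288 193 212 [0.56050507 0.29148734 0.05483744] [0.56875243 0.29959283 0.05685195] [0.56018966 0.29106711 0.05382507]
```

View pics/w1.png

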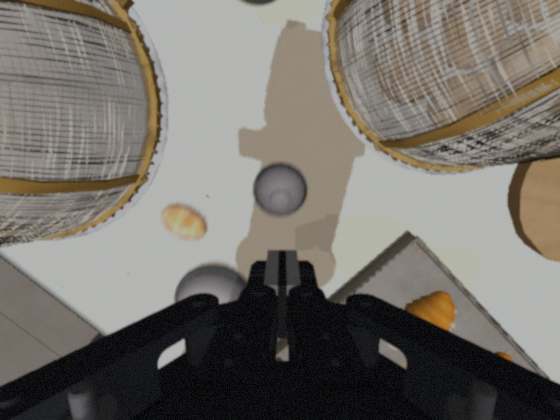

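The wrist view shows the small bell at (280,190) with its button at (279,202). The closed fingertips are at (282,255), and both wicker domes are clear. The button centre is at about (0.5603, 0.291), so I'll centre over it and descend.

{"name": "move_arm", "arguments": {
  "deltas": [
    [[-1,1,-20],[0,0,0],0],
    [[-1,0.5,-20],[0,0,0],0],
    [[0,0,-20],[0,0,0],0],
    [[0,0,-20],[0,0,0],0],
    [[0,0,-15],[0,0,0],0],
    [[0,0,-10],[0,0,0],0],
    [[0,0,0],[0,0,0],0],
    [[0,0,0],[0,0,0],0]
  ]
}}

```text
clock: 4.2
position: [0.5598, 0.29, 0.0936]
tool_rot: [-2.715, -1.581, -0.002]
contact_force: [-0.0, 0.8, -0.4]
opening: -0.0002
finger_force: 0.0
```

Run:
```python
from h import *
c=shot('wrist','w2');shot('scene','s2')
L=[]
for i in range(3): bot.read_camera('wrist'); s=bot.get_state(); L.append([*s['position'],*s['contact_force']])
print(np.round(L,4))
a=cv2.resize(cv2.imread('pics/s2.png')[240:330,130:250],(400,300),interpolation=2);b=cv2.resize(cv2.imread('pics/w2.png'),(400,300))
cv2.imwrite('pics/c2.png',np.hstack([a,b]))
```

```text
[[ 0.5598  0.2899  0.0937 -0.2618 -0.3913  0.2869]
 [ 0.5598  0.2898  0.0936  0.4476 -0.8431 -0.6915]
 [ 0.5597  0.2898  0.0934 -0.8486  0.0377  1.1683]]
```

View pics/c2.png

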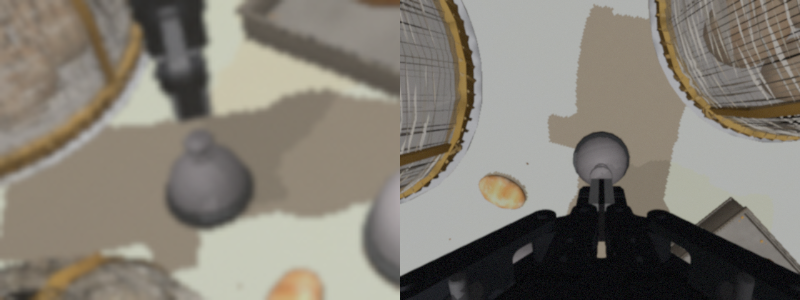

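The fingertips sit just above the button in both views.

{"name": "move_arm", "arguments": {
  "deltas": [
    [[0.5,1,-8],[0,0,0],0],
    [[0,0,-8],[0,0,0],0],
    [[0,0,-4],[0,0,0],0],
    [[0,0,-1],[0,0,0],0],
    [[0,0,-1],[0,0,0],0],
    [[0,0,-1],[0,0,0],0],
    [[0,0,0],[0,0,0],0],
    [[0,0,0],[0,0,0],0]
  ]
}}

```text
clock: 5.45
position: [0.5599, 0.2907, 0.0701]
tool_rot: [2.715, 1.581, -0.0]
contact_force: [-1.8, -1.1, 2.0]
opening: 0.0002
finger_force: 1.2
```

Run:
```python
from h import *
L=[]
for i in range(5): c=bot.read_camera('scene'); s=bot.get_state(); L.append([*s['position'],*s['contact_force']])
print(np.round(L,4),np.mean(L,0).round(4))
```

```text
[[ 0.5599  0.2907  0.0701 -2.276  -1.1155  1.7185]
 [ 0.56    0.2906  0.0701 -1.7226 -1.6207  2.6251]
 [ 0.56    0.2906  0.07   -1.6238 -1.3977  1.9964]
 [ 0.5599  0.2907  0.07   -1.884  -1.4747  3.0548]
 [ 0.56    0.2906  0.07   -0.7902 -0.7357  1.9369]] [ 0.56    0.2907  0.07   -1.6593 -1.2689  2.2663]
```

Run:
```python
from h import *
c=shot('scene','s3')
for f in('scene0','s2','s3'):
    d=np.load(f'pics/{f}.npz');P=pts(d);m=(np.hypot(P[...,0]-.561,P[...,1]-.29)<.035)&(P[...,2]>.01)&(P[...,2]<.036);print(f,m.sum(),P[m].mean(0).round(4),P[m].min(0).round(4))
a=[cv2.resize(cv2.imread(f'pics/{f}.png')[260:320,155:235],(400,300),interpolation=2) for f in('s2','s3')]
cv2.imwrite('pics/c3.png',np.hstack(a))
```

```text
scene0 383 [0.551  0.2958 0.0241] [0.5347 0.2639 0.01  ]
s2 380 [0.5507 0.2955 0.0239] [0.5343 0.2642 0.01  ]
s3 384 [0.5509 0.2959 0.0237] [0.535  0.2641 0.01  ]
```

View pics/c3.png

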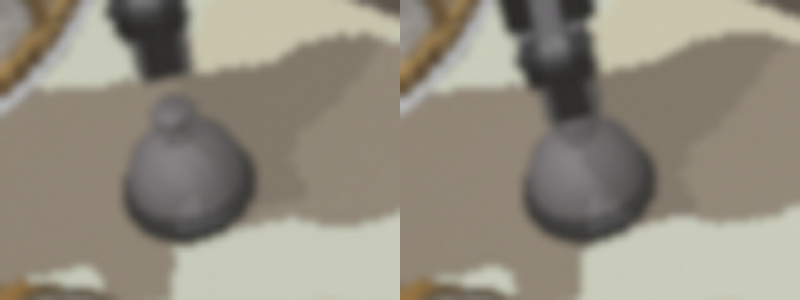

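The bell has not shifted and the plunger is partway down, so I'll press the rest of the way.

{"name": "move_arm", "arguments": {
  "deltas": [
    [[0,0,-1],[0,0,0],0],
    [[0,0,-1],[0,0,0],0],
    [[0,0,-1],[0,0,0],0],
    [[0,0,-0.5],[0,0,0],0],
    [[0,0,0],[0,0,0],0],
    [[0,0,0],[0,0,0],0],
    [[0,0,0],[0,0,0],0],
    [[0,0,0],[0,0,0],0]
  ]
}}

```text
clock: 6.75
position: [0.5601, 0.2907, 0.0665]
tool_rot: [-2.715, -1.581, -0.0]
contact_force: [-1.7, -1.3, 4.7]
opening: -0.0002
finger_force: 2.0
```

Run:
```python
from h import *
L=[]
for i in range(6): c=bot.read_camera('scene'); s=bot.get_state(); L.append([*s['position'],*s['contact_force']])
print(np.mean(L,0).round(4))
d=c;P=pts(d);m=(np.hypot(P[...,0]-.561,P[...,1]-.29)<.035)&(P[...,2]>.01)&(P[...,2]<.036);print(m.sum(),P[m].mean(0).round(4))
```

```text
[ 0.5601  0.2907  0.0665 -1.585  -0.7322  4.0042]
382 [0.5506 0.2956 0.0237]
```

The force is 4.0 N, which means about 6 mm of travel, so the bell has rung. Now I'll withdraw.

{"name": "move_arm", "arguments": {
  "deltas": [
    [[0,0,2],[0,0,0],0],
    [[0,0,4],[0,0,0],0],
    [[0,0,10],[0,0,0],0],
    [[0,0,25],[0,0,0],0],
    [[0,0,40],[0,0,0],0],
    [[0,0,40],[0,0,0],0],
    [[0,0,40],[0,0,0],0],
    [[0,0,10],[0,0,0],0]
  ]
}}

```text
clock: 8.05
position: [0.5608, 0.2916, 0.2409]
tool_rot: [-2.715, -1.581, -0.008]
contact_force: [-0.1, 0.7, -0.8]
opening: 0.0
finger_force: 0.0
```

{"name": "move_arm", "arguments": {
  "deltas": [
    [[0,0,0],[0,0,0],0],
    [[0,0,0],[0,0,0],0],
    [[0,0,0],[0,0,0],0],
    [[0,0,0],[0,0,0],0],
    [[0,0,0],[0,0,0],0],
    [[0,0,0],[0,0,0],0],
    [[0,0,0],[0,0,0],0],
    [[0,0,0],[0,0,0],0]
  ]
}}

```text
clock: 9.05
position: [0.56, 0.2907, 0.2375]
tool_rot: [2.715, 1.581, 0.0]
contact_force: [-0.0, 1.0, 0.4]
opening: 0.0003
finger_force: 0.0
```

Run:
```python
from h import *
d=shot('scene','s5');P=pts(d);r=np.hypot(P[...,0]-.561,P[...,1]-.29)<.035
m=r&(P[...,2]>.01)&(P[...,2]<.036);print(m.sum(),P[m].mean(0).round(4))
m=r&(P[...,2]>.046)&(P[...,2]<.07);print(m.sum(),P[m].mean(0).round(4),P[m].max(0).round(4))
print(bot.get_state()['position']);print(bot.job_done())
```

```text
388 [0.551  0.2955 0.024 ]
53 [0.5597 0.291  0.054 ] [0.5691 0.2982 0.0565]
[0.56000149 0.29065949 0.23750954]
the job is handed in; nothing more can be done
None
```

I pressed the smallest bell's plunger about 6 mm (estimated from a 4 N reading), past its 4.5 mm ring point; it sprang back up, the bell hasn't moved, the hand is about 18 cm above it, and the job is handed in (no verdict was returned).

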